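# Swap the calibration gauge for an insulated sample stack on the microscope stage

## Robot

A 6-joint arm with a two-finger parallel gripper is mounted at the origin on the work surface. World frame = base frame: x ahead of the robot, y to its left, z up, the work surface at z = 0. Lengths are in m, angles in rad, forces in N, time in s.
With the tool pointing down it reaches from about 0.325 to 0.85 m from the base axis. Payload 4.4 kg.
Tool frame: the origin (TCP) lies at the very end of the fingers, on their centre line; the grasp point (between the pads) lies 19 mm behind it; z points along the fingers, y is the line along which they close (so a half turn about z gives the same grasp; the last joint's range is limited). The gripper opens to 94 mm and grips with 3 to 60 N. Pads are 16 mm wide; open, the fingers measure 119 mm over their backs; the gripper's body (75 mm by 177 mm) begins 78 mm behind the grasp point.
Start: joints at [0.95, 0.207, 1.542, -0, 1.393, -0.15], TCP at [0.261, 0.512, 0.205] pointing down, gripper open.
Joint ranges: [-2.73, 2.73], [-0.86, 2.22], [0.23, 2.46], [-1.11, 4.25], [0.08, 2.63], [-2.82, 2.82]. Speed limits (rad/s): [2.79, 2.79, 3.14, 3.14, 3.14, 3.14].

## Interface

Orientations are given as a rotation vector (axis times angle).
In Python, from cell import readout, imaging, arm gives the robot as it stands.
- The arm moves only by the shell command python3 -m inch 'ROWS'. ROWS is JSON, a list of rows, each an object of numbers: "fingers": the closure in counts, from 0 (fully open) to 255 (shut); "tx", "ty", "tz": the shift along the tool's x, y, z in cm; "turn": the turn about the tool's z in degrees. In form: [{"fingers": .., "tx": .., "ty": .., "tz": .., "turn": ..}, ...]. A call has 1 to 20 rows; each row is the pose to reach, as a shift and turn from the pose commanded when the call began, along the tool's axes at that moment; what a row does not reach only later rows make up. A row lasts 1/8 s, in which the tool goes at most 62.5 mm and 10.7 degrees, less where a joint would pass 70% of its speed; a pose out of reach is approached as far as the arm can. A call with a gripper value outside its range is refused whole. The fingers move at their own pace and stop on an object; the grip force is fixed at half the most. Time passes only in rows, so rows that repeat a pose let the fingers close. It gives the time, the measured TCP pose, the force, the opening and the grip force at its end, in the units of the state.
- readout.observe(): the state, without advancing time (a new reading comes with each control period).
- imaging.snapshot(name): name is "scene" or "top"; returns a dict with "pixels" (480x640x3 uint8, red, green, blue), "K" (3x3 intrinsics, pixels), "k1" (the pictures are not rectified: a ray, as slopes to the right and down, at radius r is drawn at 1 + k1 r^2 times it, then the intrinsics apply), "rvec" (rotation vector, rad) and "tvec" (3), from world to camera coordinates, as OpenCV has them. Camera axes: x right, y down, z forward; pixel columns grow to the right and rows downward; lengths in m; the calibration is good to about 2 mm. A picture is of the moment at which its call begins. There is no depth.
- arm.close_job(): hands the job in; it is judged then, once.
Trained networks look in the newest picture that a camera, given by its name, has taken for a name from the list of things; names that differ only in an ending like _2 or _b are one class to them, and where a whole thing is asked for, a point or a joint stands for the part that bears it (a point fixed in the world has none). Each returns a list of dicts, best first, with "score" (0 to 1); they miss things now and then, are a little off and sometimes report something else, mostly with a low value. They report only what shows in the picture. A call takes as long as a camera call. They do not tell look-alikes from the thing itself.
- imaging.masks_of(camera, target): "pixels" (480x640 bool, what is visible of it) and "rect" ([left, top, right, bottom] in pixels, round what is visible of it).
- imaging.mark_of(camera, target): "position" ([row, column] in pixels: a listed point, or the origin of a listed thing).
The state is a dict: "clock": time; "q": joint angles; "joint_vel": joint speeds; "joint_efforts": joint torques, N m; "tool_pos": TCP position; "ee_rot": TCP orientation; "wrist_force": force on the tool from outside, world axes, zero at the start; "ft_torque": the same for the moment, N m; "grip_width": opening from 0.0 (shut) to 1.0 (fully open); "grip_force": force on a finger pad.
Only numpy, scipy, OpenCV 4.12 (cv2) and the standard library are available. Lean on these libraries where they do the work, as an engineer would, in place of code of your own. Each camera call takes 0.05 s, during which the arm holds its last target. There are 200 camera calls.

## Task

Take the brass calibration gauge off the black microscope stage and put it away flat in the blue tray. Then build the sample stack on the stage, in this order: the beige insulator inside the white outline and lying the same way as it, the steel sample plate centred on the insulator and lying lengthwise with it, and last the black ring on the plate so that it encircles the gold chip and covers none of it. Set each piece down gently, let go of it before taking the next, and leave the objective, the bottle and the screwdriver where they are.

Things in the scene. Friction and masses are not known exactly. Their poses are not given: they have to be found in the camera images.
- stage: Fixed black sample stage, a slab 150 (x) by 110 (y) by 30 mm high with a white rectangular outline (inside 92 by 60 mm, long side along x) centred on its flat top, and two silver micrometer heads sticking out 35 mm from its +x end (below the top). Origin: centre of the underside, on the table; z up, the top is at z = 30 mm. The brass gauge stands on it at the start.
- tray: Fixed blue open tray with a dark grey floor, 130 by 130 mm outside, walls 5 mm thick and 14 mm high, floor 5 mm thick (inner floor at z = 5 mm). Origin: centre of the underside, on the table; z up.
- gauge: Loose calibration gauge: brass disc 44 mm in diameter, 22 mm high, white top face with a black cross; about 0.26 kg. Origin: centre of the underside; z up. At the start it stands near the middle of the stage.
- insulator: Loose beige plastic insulator block, 86 (x) by 54 (y) by 20 mm high, a small screw at each corner of its top face; about 0.12 kg. Origin: centre of the underside; z up.
- plate: Loose bare steel sample plate, 70 (x) by 46 (y) by 14 mm high, with a square gold chip (12 mm, flush) in the middle of its top and two small dark holes; about 0.35 kg. Origin: centre of the underside; z up.
- ring: Loose black retaining ring, outside diameter 48 mm, inside 32 mm, 14 mm high, lying flat; about 0.04 kg. Origin: centre of the underside; z up.
- objective: Bystander: dark grey microscope objective with a white band, 34 mm in diameter, 55 mm high, standing loose on the table. Origin: centre of the underside.
- bottle: Bystander: white plastic bottle with a red cap, 44 mm in diameter, 95 mm high, standing loose. Origin: centre of the underside.
- screwdriver: Bystander: screwdriver with a yellow handle, 160 mm long, lying loose along its own x. Origin: underside, about mid-length.
Mind the look-alikes: they are no part of the job. Of the things like the gauge, leave any that is pink or purple; of the rest the larger one is meant.

How it is judged:
On the way, in this order (a step that is already met when the one before it is completed fails the run):
1. the brass gauge has been set down in the blue tray and is let go (horizontal distance between gauge and tray below 0.055 m and z of gauge in the frame of tray between 0.001 and 0.009 m and angle between gauge's own z axis and vertical below 0.1 rad and linear speed of gauge below 0.02 m/s and angular speed of gauge below 0.2 rad/s and contact force between the fingers and gauge below 0.05 N), for 0.2 s.
2. the beige insulator lies on the stage, within the outline and is let go (horizontal distance between insulator and stage below 0.01 m and z of insulator in the frame of stage between 0.026 and 0.034 m and angle between insulator's own z axis and vertical below 0.1 rad and angle between the x axis of insulator and the x axis of stage, either way round below 0.2 rad and linear speed of insulator below 0.02 m/s and angular speed of insulator below 0.2 rad/s and contact force between the fingers and insulator below 0.05 N), for 0.2 s.
3. the steel plate lies on the insulator and is let go (horizontal distance between plate and insulator below 0.008 m and z of plate in the frame of insulator between 0.016 and 0.024 m and angle between plate's own z axis and vertical below 0.1 rad and angle between the x axis of plate and the x axis of insulator, either way round below 0.2 rad and linear speed of plate below 0.02 m/s and angular speed of plate below 0.2 rad/s and contact force between the fingers and plate below 0.05 N), for 0.2 s.
4. the black ring lies on the plate, around the gold chip and is let go (horizontal distance between ring and plate below 0.007 m and z of ring in the frame of plate between 0.01 and 0.018 m and angle between ring's own z axis and vertical below 0.1 rad and linear speed of ring below 0.02 m/s and angular speed of ring below 0.2 rad/s and contact force between the fingers and ring below 0.05 N), for 0.2 s.
At the end, for the whole second after the job is handed in: Gauge on the tray floor (within its walls, 55 mm of its centre); insulator on the stage (10 mm, 0.2 rad of the outline); plate on the insulator (8 mm, 0.2 rad); ring on the plate (7 mm of its centre); each at its height to 4 mm, level to 0.1 rad, at rest and released (all of step 1 and all of step 2 and all of step 3 and all of step 4); the robot touches nothing.
It fails at once if the microscope objective is disturbed (moved more than 30 mm) (distance of objective from where it was at the start of the episode above 0.03 m).
It fails at once if the bottle is disturbed (moved more than 30 mm) (distance of bottle from where it was at the start of the episode above 0.03 m).
It fails at once if the screwdriver is disturbed (moved more than 30 mm) (distance of screwdriver from where it was at the start of the episode above 0.03 m).
It fails at once if a piece is dropped or slammed down (over 60 N between it and what it is set on) (contact force between gauge and tray above 60 N or contact force between insulator and stage above 60 N or contact force between plate and insulator above 60 N or contact force between ring and plate above 60 N).
It also fails if it takes over 104 s, if anything falls off the work surface, if the arm or the gripper's body presses on something with over 40 N, if the wrist force passes 120 N, or if a joint passes its speed limit or range.

## Working session

There is one attempt and no reset: what is moved stays moved. The work goes in short steps, Python scripts to look and compute and a shell command to move; the robot and the scene stay as the last step left them, time stands still between calls to the robot, and variables do not carry over. Pictures are saved under pics/ and viewed, at most 14 in all, crops included, and the job is handed in when it is done.

```bash
mkdir -p pics; ls; cat > h.py <<'E'
import numpy as np, cv2
from cell import readout, imaging, arm
from scipy.spatial.transform import Rotation as R
def snap(cam,name=None):
    s=imaging.snapshot(cam)
    if name: cv2.imwrite(f'pics/{name}.png',cv2.cvtColor(s['pixels'],cv2.COLOR_RGB2BGR))
    return s
def ray(s,uv):
    K=np.array(s['K']); d=((np.atleast_2d(uv)-K[:2,2])/[K[0,0],K[1,1]]).astype(float)
    u=d.copy()
    for _ in range(20): u=d/(1+s['k1']*(u**2).sum(1,keepdims=True))
    Rm=cv2.Rodrigues(np.array(s['rvec'],float))[0]
    o=-Rm.T@np.array(s['tvec'],float).ravel()
    return o,np.c_[u,np.ones(len(u))]@Rm
def plane(s,uv,z):
    o,d=ray(s,uv); return o+d*((z-o[2])/d[:,2])[:,None]
def proj(s,P):
    Rm=cv2.Rodrigues(np.array(s['rvec'],float))[0]
    c=np.atleast_2d(P)@Rm.T+np.array(s['tvec'],float).ravel(); x=c[:,:2]/c[:,2:]
    x=x*(1+s['k1']*(x**2).sum(1,keepdims=True)); K=np.array(s['K'])
    return x*[K[0,0],K[1,1]]+K[:2,2]
def delta(x,y,z):
    "shift in tool axes, cm, from the present pose; tool yaw"
    st=readout.observe(); r=R.from_rotvec(st['ee_rot'])
    return np.round(r.inv().apply(np.array([x,y,z])-st['tool_pos'])*100,2), np.round(r.as_matrix()[:,1],3)
E
python3 - <<'E'
from h import *
for c in('scene','top'):
    s=snap(c,c+'0'); print(c,s['k1'],ray(s,[320,240]),s['K'][0])
    for n in 'stage tray gauge insulator plate ring objective bottle screwdriver'.split():
        for m in imaging.masks_of(c,n)[:3]:print(n,round(m['score'],2),np.round(m['rect']),m['pixels'].sum())
        for m in imaging.mark_of(c,n)[:3]:print('   mark',round(m['score'],2),np.round(m['position']))
print(readout.observe())
E
```

```text
pics
scene 0.026469687174982732 (array([1.32645303, 0.39338186, 0.71590046]), array([[-0.68772258, -0.34467559, -0.63896282]])) [509.00400266   0.         317.45764811]
stage 0.74 [410. 255. 508. 335.] 3895
stage 0.51 [141. 231. 208. 276.] 612
stage 0.24 [179. 179. 256. 219.] 2101
   mark 0.78 [294. 458.]
tray 0.85 [179. 177. 253. 221.] 1924
   mark 0.78 [198. 216.]
gauge 0.92 [473. 241. 497. 258.] 395
gauge 0.78 [516. 315. 542. 333.] 339
gauge 0.65 [445. 270. 468. 294.] 496
   mark 0.91 [291. 457.]
   mark 0.74 [270. 396.]
   mark 0.69 [329. 526.]
insulator 0.89 [313. 246. 363. 287.] 1061
   mark 0.74 [268. 337.]
plate 0.64 [330. 205. 367. 231.] 491
plate 0.17 [446. 273. 464. 295.] 455
   mark 0.6 [220. 349.]
ring 0.68 [260. 234. 284. 248.] 286
   mark 0.63 [244. 272.]
   mark 0.35 [287. 455.]
objective 0.57 [375. 319. 396. 354.] 491
   mark 0.71 [347. 386.]
bottle 0.76 [260. 278. 287. 328.] 895
   mark 0.7 [314. 272.]
screwdriver 0.93 [144. 233. 206. 278.] 552
   mark 0.96 [255. 178.]
top 0.017304832013296828 (array([0.45083752, 0.05461342, 1.24460765]), array([[ 0.13625273,  0.006
[... 839 characters left out ...]
rk 0.84 [194. 435.]
{'clock': 1.9, 'q': array([ 9.49540510e-01,  2.06617475e-01,  1.54148513e+00,  1.15693602e-05,
        1.39345714e+00, -1.50524499e-01]), 'joint_vel': array([ 0.00181455,  0.00144581, -0.00016484,  0.00023159, -0.00176542,
       -0.00038008]), 'joint_efforts': array([-1.48683243e-04, -3.70866787e+01, -2.81755203e+01,  6.98524900e-02,
        2.75096053e-02, -3.78162883e-05]), 'tool_pos': array([0.26081727, 0.51247056, 0.2054438 ]), 'ee_rot': array([7.32617630e-01, 3.05497370e+00, 5.46163842e-05]), 'wrist_force': array([ 1.27138293, -0.32016116,  0.49792156]), 'ft_torque': array([ 0.01048477,  0.01562191, -0.01768823]), 'grip_force': 0.0, 'grip_width': 0.9956283353642483}
```

View pics/scene0.png

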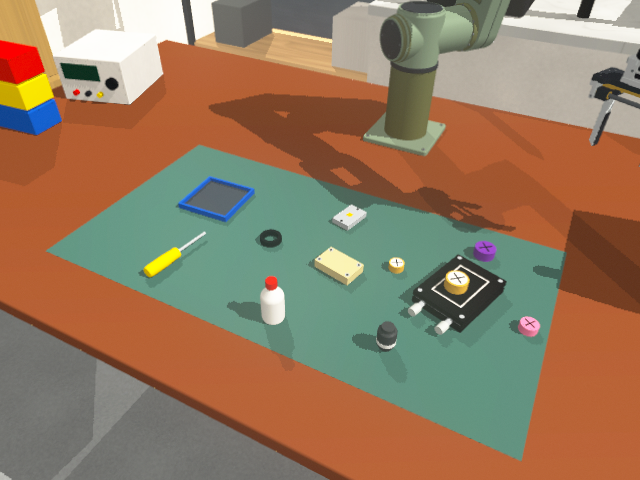

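View pics/top0.png

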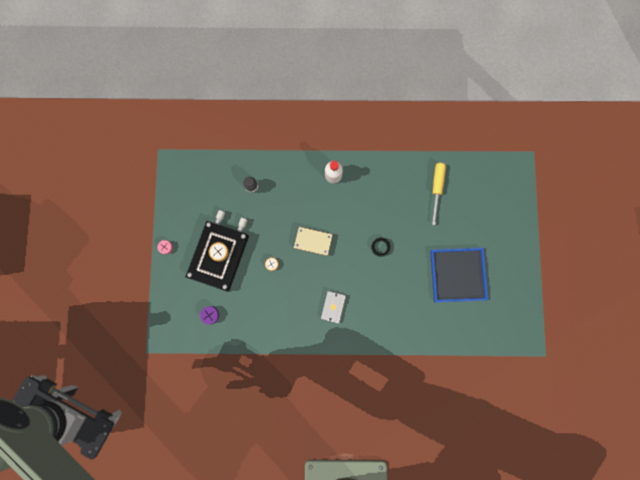

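The pictures show four things that could be taken for the gauge:
- A brass disc on the stage, at scene (457,282) and top (218,252).
- A small brass disc on the mat, at scene (397,265) and top (272,264).
- A purple disc, at scene (485,250).
- A pink disc, at scene (529,326).

The one meant is the larger brass disc on the stage. I'll check it in a close crop while fitting the poses.

```bash
cat > fit.py <<'E'
from h import *
from scipy.optimize import minimize
def box(a,b,h): return np.array([[x,y,z] for x in(-a/2,a/2) for y in(-b/2,b/2) for z in(0,h)])
def cyl(d,h): t=np.linspace(0,2*np.pi,40); return np.array([[d/2*np.cos(a),d/2*np.sin(a),z] for a in t for z in(0,h)])
M=dict(gauge=cyl(.044,.022),insulator=box(.086,.054,.02),plate=box(.07,.046,.014),ring=cyl(.048,.014),tray=box(.13,.13,.014),stage=box(.15,.11,.03),objective=cyl(.034,.055),bottle=cyl(.044,.095))
S=8
def hull(s,name,p,z0,sh,off):
    c,n=np.cos(p[2]),np.sin(p[2]); V=M[name]@np.array([[c,n,0],[-n,c,0],[0,0,1]])+[p[0],p[1],z0]
    h=cv2.convexHull(proj(s,V).astype(np.float32))[:,0]
    return (h-off+.5)*S-.5
def fit(name,views,z0,p0s):
    "views: list of (snapshot, boolean mask)"
    D=[]
    for s,m in views:
        y,x=np.where(m); o=np.array([x.min()-12,y.min()-12]); w=m[o[1]:y.max()+13,o[0]:x.max()+13]
        m8=np.zeros((w.shape[0]*S,w.shape[1]*S),np.uint8)
        m8[:]=cv2.GaussianBlur(cv2.resize(w.astype(np.float32),m8.shape[::-1],interpolation=cv2.INTER_LINEAR),(0,0),3)>.5
        D.append((s,m8,o))
    def cost(p):
        e=0
        for s,m8,o in D:
            r=np.zeros_like(m8); cv2.fillConvexPoly(r,np.round(hull(s,name,p,z0,m8.shape,o)*16).astype(np.int32),1,shift=4)
            e+=(r^m8).sum()/m8.sum()
        return e
    best=min((minimize(cost,p0,method='Nelder-Mead',options=dict(initial_simplex=np.array(p0)+np.array([[0,0,0],[.01,0,0],[0,.01,0],[0,0,.25]]),xatol=1e-4,fatol=1e-4)) for p0 in p0s),key=lambda r:r.fun)
    return best.x,best.fun
def netmask(cam,name,near):
    c=[m for m in imaging.masks_of(cam,name) if np.hypot(*(np.array([(m['rect'][0]+m['rect'][2])/2,(m['rect'][1]+m['rect'][3])/2])-near))<15]
    return c[0]['pixels'] if c else None
def draw(s,items,rect,k,fn):
    l,t,r,b=rect; im=cv2.resize(cv2.cvtColor(s['pixels'],cv2.COLOR_RGB2BGR)[t:b,l:r],None,fx=k,fy=k,interpolation=cv2.INTER_CUBIC)
    for n,p,z in items:
        h=cv2.convexHull(proj(s,M_at(n,p,z)).astype(np.float32))[:,0]
        cv2.polylines(im,[np.int32((h-[l,t]+.5)*k)],True,(0,0,255),1)
    return im
def M_at(n,p,z):
    c,q=np.cos(p[2]),np.sin(p[2]); return M[n]@np.array([[c,q,0],[-q,c,0],[0,0,1]])+[p[0],p[1],z]
E
cat > m1.py <<'E'
from fit import *
import json
near=dict(gauge=((457,282),(218,252)),insulator=((338,266),(313,241)),plate=((348,218),(331,307)),ring=((272,241),(381,247)),tray=((216,199),(459,275)),objective=((386,336),(251,184)),bottle=((273,303),(335,171)))
sc=snap('scene');N={};
m={}
for i,cam in enumerate(('scene','top')):
    s=snap(cam); m[cam]=s
    for n in near: N[n,cam]=netmask(cam,n,near[n][i])
P={}
for n in near:
    z=.03 if n=='gauge' else 0
    c=plane(m['top'],[near[n][1]],z+.01)[0]
    inits=[[c[0],c[1],a] for a in ([0] if n in('gauge','ring','objective','bottle') else [0,.5,1,1.5,2,2.6])]
    for cams in (['scene'],['top'],['scene','top']):
        v=[(m[k],N[n,k]) for k in cams if N[n,k] is not None]
        if len(v)<len(cams): print(n,'missing',cams); continue
        p,e=fit(n,v,z,inits); print(n,cams,np.round(p,4),round(e/len(v),3)); P[n]=[*p]
# stage from the white outline
for cam,l,t,r,b in (('scene',405,250,512,340),('top',182,208,254,297)):
    px=m[cam]['pixels'][t:b,l:r].astype(int); w=((px.min(2)>150)).astype(np.uint8)
    nl,lab,st,cc=cv2.connectedComponentsWithStats(w,connectivity=8)
    k=max(range(1,nl),key=lambda i:st[i][2]*st[i][3]); y,x=np.where(lab==k)
    q=plane(m[cam],np.c_[x+l,y+t],.03); rc=cv2.minAreaRect((q[:,:2]*1000).astype(np.float32)); print('outline',cam,rc,st[k][4])
json.dump(P,open('P.json','w'))
its=[(n,P[n],.03 if n=='gauge' else 0) for n in P]
a=draw(m['scene'],its,(405,240,545,345),5,0); cv2.imwrite('pics/close1.png',a)
b=draw(m['scene'],its,(170,170,370,290),4,0); cv2.imwrite('pics/close2.png',b)
E
python3 m1.py
```

```text
gauge ['scene'] [0.59   0.3127 0.1395] 0.043
gauge ['top'] [0.5858 0.3104 0.16  ] 0.158
gauge ['scene', 'top'] [0.5873 0.3123 0.2255] 0.139
insulator ['scene'] [0.621  0.0831 1.3551] 0.054
insulator ['top'] [0.6184 0.0802 1.3579] 0.046
insulator ['scene', 'top'] [0.6191 0.0817 1.3448] 0.076
plate ['scene'] [ 0.458   0.0317 -0.2073] 0.114
plate ['top'] [ 0.4549  0.0293 -0.2369] 0.056
plate ['scene', 'top'] [ 0.4555  0.0305 -0.2353] 0.106
ring ['scene'] [ 0.6087 -0.0875 -0.1012] 0.241
ring ['top'] [ 0.6065 -0.0874  0.269 ] 2.57
ring ['scene', 'top'] [ 0.6075 -0.0878  0.0943] 1.412
tray ['scene'] [ 0.5394 -0.2806  0.0485] 0.027
tray ['top'] [ 0.5358 -0.2821  1.6208] 0.024
tray ['scene', 'top'] [ 0.5373 -0.2812  1.6168] 0.039
objective ['scene'] [0.7551 0.2402 0.113 ] 0.422
objective ['top'] [0.7581 0.2417 0.1546] 0.26
objective ['scene', 'top'] [0.7577 0.2412 0.2738] 0.346
bottle ['scene'] [0.7915 0.0303 0.2682] 0.381
bottle ['top'] [0.7805 0.0305 0.8895] 0.299
bottle ['scene', 'top'] [0.7912 0.0299 0.2755] 0.36
outline scene ((581.1267700195312, 320.4205322265625), (67.31089782714844, 98.88619995117188), 71.8592758178711) 413
outline top ((578.9375, 319.2954406738281), (66.57276916503906, 98.58512878417969), 71.72223663330078) 167
```

View crop.

View pics/close1.png

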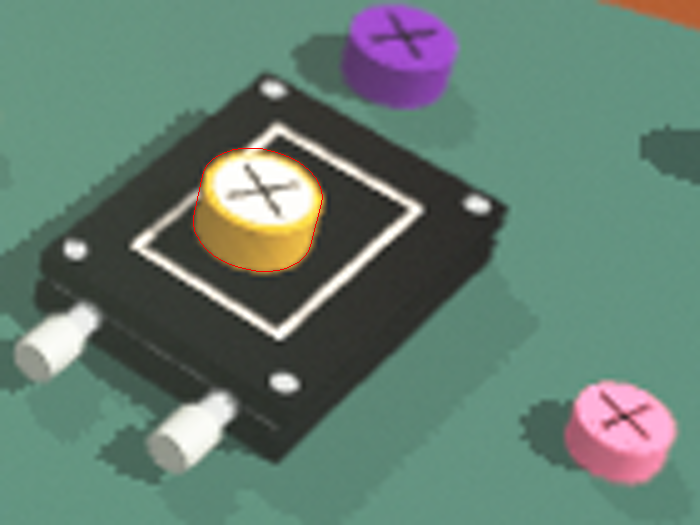

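View pics/close2.png

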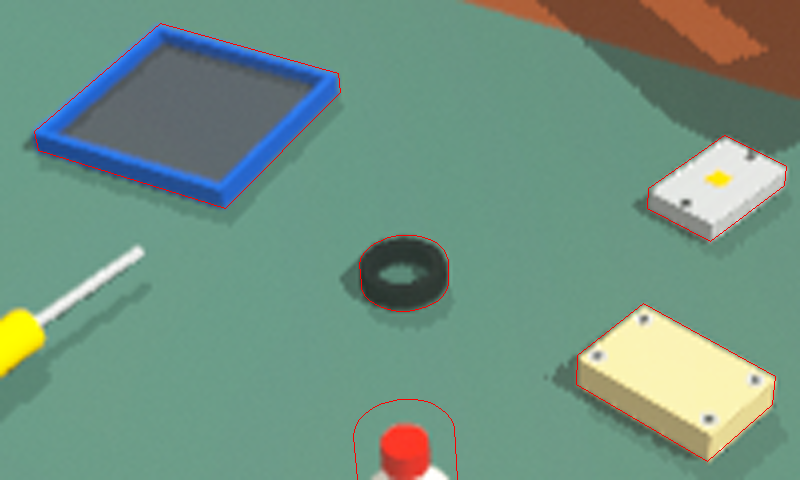

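The scene crop confirms the choice. The brass gauge stands inside the white outline at about (457,282), and the purple and pink look-alikes stand off the stage. The fitted outlines sit tightly on the insulator, plate, ring and tray, and only the bottle's is loose.

```bash
python3 -c "
from h import *
print(delta(.5885,.312,.12),delta(.5885,.312,.036))"
```

```text
(array([-38.29,  -3.  ,   8.55]), array([0.454, 0.891, 0.   ])) (array([-38.29,  -3.  ,  16.95]), array([0.454, 0.891, 0.   ]))
```

```bash
python3 -m inch '[{"fingers":0,"tx":-38.3,"ty":-3,"tz":5},{"fingers":40,"tx":-38.3,"ty":-3,"tz":5},{"fingers":40,"tx":-38.3,"ty":-3,"tz":5},{"fingers":40,"tx":-38.3,"ty":-3,"tz":5},{"fingers":40,"tx":-38.3,"ty":-3,"tz":5},{"fingers":40,"tx":-38.3,"ty":-3,"tz":5},{"fingers":40,"tx":-38.3,"ty":-3,"tz":7},{"fingers":40,"tx":-38.3,"ty":-3,"tz":9},{"fingers":40,"tx":-38.3,"ty":-3,"tz":9},{"fingers":40,"tx":-38.3,"ty":-3,"tz":9}]'; python3 -c "
from h import *
s=snap('scene','a1')
cv2.imwrite('pics/a1c.png',cv2.resize(cv2.imread('pics/a1.png')[130:370,340:600],None,fx=2.5,fy=2.5))
print(delta(.5885,.312,.036))"
```

```text
(array([-38.3 ,  -3.  ,  16.94]), array([ 0.454,  0.891, -0.   ]))invalid input
```

View pics/a1c.png

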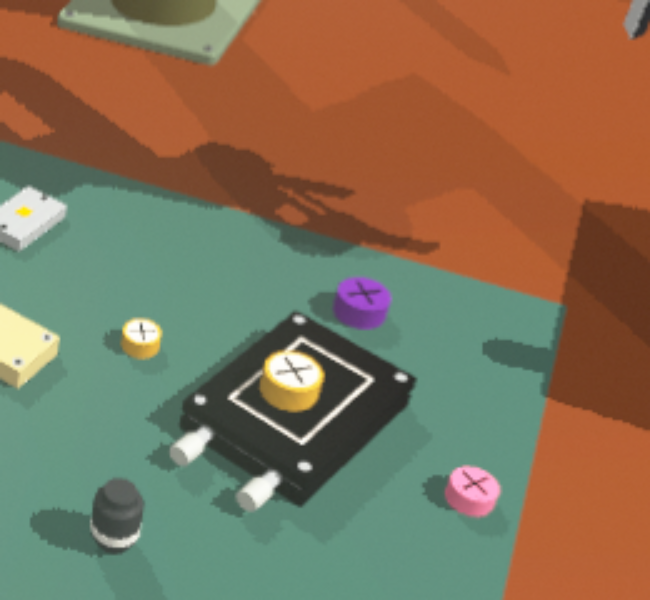

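The call was refused, probably because the rows left out "turn". The picture shows the scene unchanged and the arm still outside at the right.

```bash
python3 -m inch '[{"fingers":0,"tx":-38.3,"ty":-3,"tz":5,"turn":0},{"fingers":40,"tx":-38.3,"ty":-3,"tz":5,"turn":0},{"fingers":40,"tx":-38.3,"ty":-3,"tz":5,"turn":0},{"fingers":40,"tx":-38.3,"ty":-3,"tz":5,"turn":0},{"fingers":40,"tx":-38.3,"ty":-3,"tz":5,"turn":0},{"fingers":40,"tx":-38.3,"ty":-3,"tz":5,"turn":0},{"fingers":40,"tx":-38.3,"ty":-3,"tz":7,"turn":0},{"fingers":40,"tx":-38.3,"ty":-3,"tz":9,"turn":0},{"fingers":40,"tx":-38.3,"ty":-3,"tz":9,"turn":0},{"fingers":40,"tx":-38.3,"ty":-3,"tz":9,"turn":0}]'; python3 -c "
from h import *
s=snap('scene','a2')
cv2.imwrite('pics/a2c.png',cv2.resize(cv2.imread('pics/a2.png')[130:370,340:600],None,fx=2.5,fy=2.5))
print(delta(.5885,.312,.036))"
```

```text
clock: 4.05
tool_pos: [0.5873, 0.3134, 0.1157]
ee_rot: [-0.729, -3.055, -0.0]
wrist_force: [1.0, -0.2, -0.5]
grip_width: 0.846
grip_force: 0.0
(array([-0.12, -0.11,  8.04]), array([0.452, 0.892, 0.001]))
```

View pics/a2c.png

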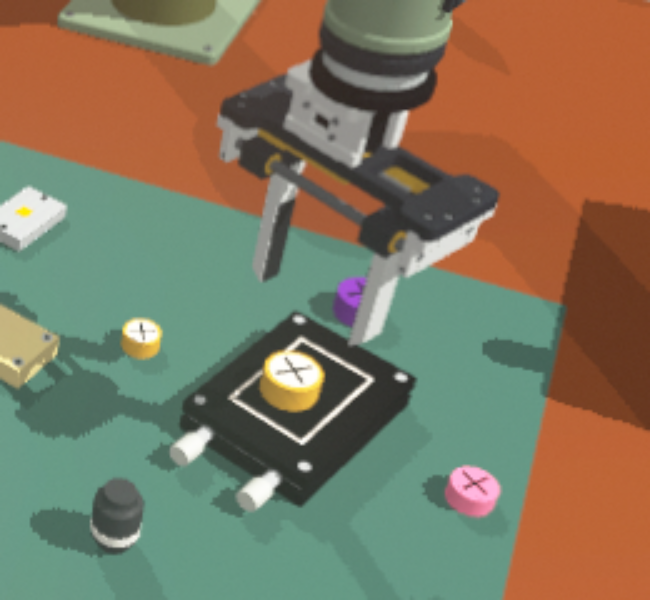

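The open fingers hang centred above the gauge, at crop (290,380). Descend, close and lift.

```bash
python3 -m inch '[{"fingers":40,"tx":0,"ty":0,"tz":3,"turn":0},{"fingers":40,"tx":0,"ty":0,"tz":6,"turn":0},{"fingers":40,"tx":0,"ty":0,"tz":7.9,"turn":0},{"fingers":40,"tx":0,"ty":0,"tz":7.9,"turn":0},{"fingers":255,"tx":0,"ty":0,"tz":7.9,"turn":0},{"fingers":255,"tx":0,"ty":0,"tz":7.9,"turn":0},{"fingers":255,"tx":0,"ty":0,"tz":7.9,"turn":0},{"fingers":255,"tx":0,"ty":0,"tz":7.9,"turn":0},{"fingers":255,"tx":0,"ty":0,"tz":7.9,"turn":0},{"fingers":255,"tx":0,"ty":0,"tz":7.9,"turn":0},{"fingers":255,"tx":0,"ty":0,"tz":6,"turn":0},{"fingers":255,"tx":0,"ty":0,"tz":3,"turn":0},{"fingers":255,"tx":0,"ty":0,"tz":0,"turn":0},{"fingers":255,"tx":0,"ty":0,"tz":0,"turn":0}]'; python3 -c "
from h import *
print(delta(.5375,-.281,.09),delta(.5375,-.281,.012))"
```

```text
clock: 5.85
tool_pos: [0.5911, 0.3132, 0.1193]
ee_rot: [0.731, 3.049, 0.007]
wrist_force: [0.8, 0.3, -2.0]
grip_width: 0.459
grip_force: 30.0
(array([-22.16, -55.4 ,   2.72]), array([0.454, 0.891, 0.006])) (array([-22.12, -55.45,  10.52]), array([0.454, 0.891, 0.006]))
```

```bash
python3 -m inch '[{"fingers":255,"tx":-2,"ty":-5,"tz":-2,"turn":0},{"fingers":255,"tx":-22.2,"ty":-55.3,"tz":0,"turn":0},{"fingers":255,"tx":-22.2,"ty":-55.3,"tz":0,"turn":0},{"fingers":255,"tx":-22.2,"ty":-55.3,"tz":0,"turn":0},{"fingers":255,"tx":-22.2,"ty":-55.3,"tz":0,"turn":0},{"fingers":255,"tx":-22.2,"ty":-55.3,"tz":0,"turn":0},{"fingers":255,"tx":-22.2,"ty":-55.3,"tz":0,"turn":0},{"fingers":255,"tx":-22.2,"ty":-55.3,"tz":0,"turn":0},{"fingers":255,"tx":-22.2,"ty":-55.3,"tz":0,"turn":0},{"fingers":255,"tx":-22.2,"ty":-55.3,"tz":2,"turn":0},{"fingers":255,"tx":-22.2,"ty":-55.3,"tz":4,"turn":0},{"fingers":255,"tx":-22.2,"ty":-55.3,"tz":4,"turn":0},{"fingers":255,"tx":-22.2,"ty":-55.3,"tz":4,"turn":0},{"fingers":255,"tx":-22.2,"ty":-55.3,"tz":4,"turn":0}]'; python3 -c "
from h import *
s=snap('scene','a3')
cv2.imwrite('pics/a3c.png',cv2.resize(cv2.imread('pics/a3.png')[60:300,120:380],None,fx=2.5,fy=2.5))
print(delta(.5375,-.281,.012))"
```

```text
clock: 7.6
tool_pos: [0.5365, -0.2807, 0.0765]
ee_rot: [0.729, 3.054, -0.001]
wrist_force: [-0.9, -0.1, -3.1]
grip_width: 0.457
grip_force: 30.0
(array([-0.08,  0.03,  6.46]), array([ 0.452,  0.892, -0.   ]))
```

View pics/a3c.png

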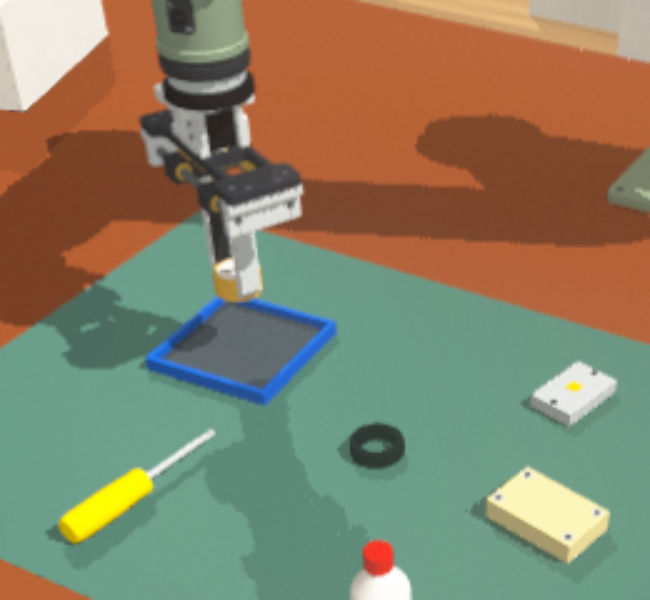

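The gauge is held upright above the tray, at crop (237,285). Lower it, slowly at the end, then open partly and leave.

```bash
python3 -m inch '[{"fingers":255,"tx":0,"ty":0,"tz":3,"turn":0},{"fingers":255,"tx":0,"ty":0,"tz":5.2,"turn":0},{"fingers":255,"tx":0,"ty":0,"tz":5.6,"turn":0},{"fingers":255,"tx":0,"ty":0,"tz":5.9,"turn":0},{"fingers":255,"tx":0,"ty":0,"tz":6.2,"turn":0},{"fingers":255,"tx":0,"ty":0,"tz":6.4,"turn":0},{"fingers":255,"tx":0,"ty":0,"tz":6.5,"turn":0},{"fingers":255,"tx":0,"ty":0,"tz":6.5,"turn":0},{"fingers":255,"tx":0,"ty":0,"tz":6.5,"turn":0},{"fingers":100,"tx":0,"ty":0,"tz":6.5,"turn":0},{"fingers":100,"tx":0,"ty":0,"tz":6.5,"turn":0},{"fingers":100,"tx":0,"ty":0,"tz":6.5,"turn":0},{"fingers":100,"tx":0,"ty":0,"tz":5,"turn":0},{"fingers":100,"tx":0,"ty":0,"tz":1,"turn":0},{"fingers":0,"tx":0,"ty":0,"tz":-4,"turn":0},{"fingers":0,"tx":0,"ty":0,"tz":-4,"turn":0}]'; python3 -c "
from h import *
s=snap('scene','a4')
cv2.imwrite('pics/a4c.png',cv2.resize(cv2.imread('pics/a4.png')[150:250,150:300],None,fx=3,fy=3))
print(delta(.6195,.0815,.10))"
```

```text
clock: 9.65
tool_pos: [0.5394, -0.2843, 0.1222]
ee_rot: [0.73, 3.044, -0.007]
wrist_force: [0.8, -0.9, 0.4]
grip_width: 0.784
grip_force: 0.0
(array([ 9.24, 36.2 ,  1.82]), array([ 0.454,  0.891, -0.001]))
```

View pics/a4c.png

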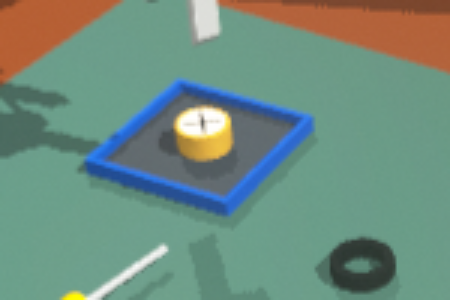

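The gauge stands flat near the middle of the tray, at crop (203,130). Next is the insulator.

```bash
python3 -m inch '[{"fingers":0,"tx":9.2,"ty":36.2,"tz":0,"turn":75.5},{"fingers":0,"tx":9.2,"ty":36.2,"tz":0,"turn":75.5},{"fingers":0,"tx":9.2,"ty":36.2,"tz":0,"turn":75.5},{"fingers":0,"tx":9.2,"ty":36.2,"tz":0,"turn":75.5},{"fingers":0,"tx":9.2,"ty":36.2,"tz":0,"turn":75.5},{"fingers":0,"tx":9.2,"ty":36.2,"tz":0,"turn":75.5},{"fingers":0,"tx":9.2,"ty":36.2,"tz":0,"turn":75.5},{"fingers":0,"tx":9.2,"ty":36.2,"tz":0,"turn":75.5},{"fingers":0,"tx":9.2,"ty":36.2,"tz":3,"turn":75.5},{"fingers":0,"tx":9.2,"ty":36.2,"tz":3,"turn":75.5},{"fingers":0,"tx":9.2,"ty":36.2,"tz":3,"turn":75.5},{"fingers":0,"tx":9.2,"ty":36.2,"tz":3,"turn":75.5}]'; python3 -c "
from h import *
s=snap('scene','a5')
cv2.imwrite('pics/a5c.png',cv2.resize(cv2.imread('pics/a5.png')[130:300,250:440],None,fx=3,fy=3))
print(delta(.6195,.0815,.006))"
```

```text
clock: 11.2
tool_pos: [0.6185, 0.0826, 0.0865]
ee_rot: [2.449, 1.966, 0.002]
wrist_force: [0.1, 0.3, -0.3]
grip_width: 1.001
grip_force: 0.0
(array([-0.09,  0.1 ,  8.06]), array([ 0.976, -0.216,  0.002]))
```

View pics/a5c.png

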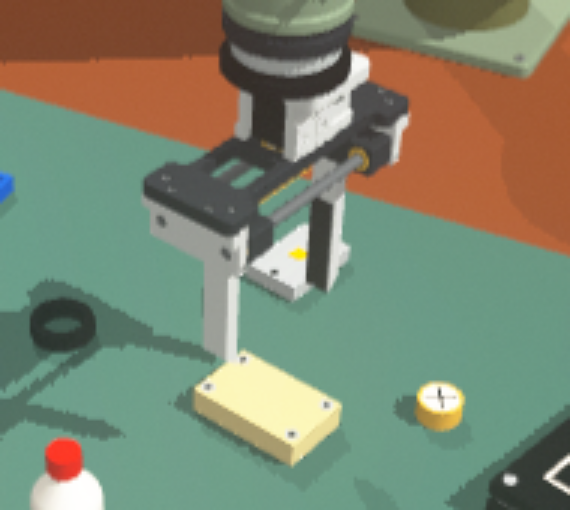

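The fingers straddle the insulator's short side, with the block at crop (268,405) centred below. Descend, grip and lift.

```bash
python3 -m inch '[{"fingers":0,"tx":0,"ty":0.1,"tz":3,"turn":0},{"fingers":0,"tx":0,"ty":0.1,"tz":6.5,"turn":0},{"fingers":0,"tx":0,"ty":0.1,"tz":8,"turn":0},{"fingers":0,"tx":0,"ty":0.1,"tz":8,"turn":0},{"fingers":255,"tx":0,"ty":0.1,"tz":8,"turn":0},{"fingers":255,"tx":0,"ty":0.1,"tz":8,"turn":0},{"fingers":255,"tx":0,"ty":0.1,"tz":8,"turn":0},{"fingers":255,"tx":0,"ty":0.1,"tz":8,"turn":0},{"fingers":255,"tx":0,"ty":0.1,"tz":8,"turn":0},{"fingers":255,"tx":0,"ty":0.1,"tz":8,"turn":0},{"fingers":255,"tx":0,"ty":0.1,"tz":6,"turn":0},{"fingers":255,"tx":0,"ty":0.1,"tz":2,"turn":0},{"fingers":255,"tx":0,"ty":0.1,"tz":-2,"turn":0},{"fingers":255,"tx":0,"ty":0.1,"tz":-2,"turn":0},{"fingers":255,"tx":0,"ty":0.1,"tz":-2,"turn":0}]'; python3 -c "
from h import *
print(delta(.580,.320,.10))"
```

```text
clock: 13.12
tool_pos: [0.6181, 0.0826, 0.1051]
ee_rot: [-2.449, -1.967, 0.001]
wrist_force: [0.0, 0.7, -1.4]
grip_width: 0.571
grip_force: 30.0
(array([22.36, -8.84,  0.51]), array([ 0.976, -0.216, -0.001]))
```

```bash
python3 -m inch '[{"fingers":255,"tx":22.4,"ty":-8.8,"tz":0,"turn":-84.4},{"fingers":255,"tx":22.4,"ty":-8.8,"tz":0,"turn":-84.4},{"fingers":255,"tx":22.4,"ty":-8.8,"tz":0,"turn":-84.4},{"fingers":255,"tx":22.4,"ty":-8.8,"tz":0,"turn":-84.4},{"fingers":255,"tx":22.4,"ty":-8.8,"tz":0,"turn":-84.4},{"fingers":255,"tx":22.4,"ty":-8.8,"tz":0,"turn":-84.4},{"fingers":255,"tx":22.4,"ty":-8.8,"tz":0,"turn":-84.4},{"fingers":255,"tx":22.4,"ty":-8.8,"tz":0,"turn":-84.4},{"fingers":255,"tx":22.4,"ty":-8.8,"tz":1,"turn":-84.4},{"fingers":255,"tx":22.4,"ty":-8.8,"tz":3.5,"turn":-84.4},{"fingers":255,"tx":22.4,"ty":-8.8,"tz":5,"turn":-84.4},{"fingers":255,"tx":22.4,"ty":-8.8,"tz":5,"turn":-84.4},{"fingers":255,"tx":22.4,"ty":-8.8,"tz":5,"turn":-84.4},{"fingers":255,"tx":22.4,"ty":-8.8,"tz":5,"turn":-84.4}]'; python3 -c "
from h import *
s=snap('scene','a6')
cv2.imwrite('pics/a6c.png',cv2.resize(cv2.imread('pics/a6.png')[180:350,380:570],None,fx=4,fy=4)[:600])
print(delta(.580,.320,.0365),readout.observe()['tool_pos'])"
```

```text
clock: 14.88
tool_pos: [0.5821, 0.3207, 0.0566]
ee_rot: [0.494, 3.101, 0.002]
wrist_force: [0.2, -0.1, -0.9]
grip_width: 0.572
grip_force: 30.0
(array([ 0.18, -0.13,  2.02]), array([0.31 , 0.951, 0.001])) [0.58207744 0.32063044 0.05667568]
```

View pics/a6c.png

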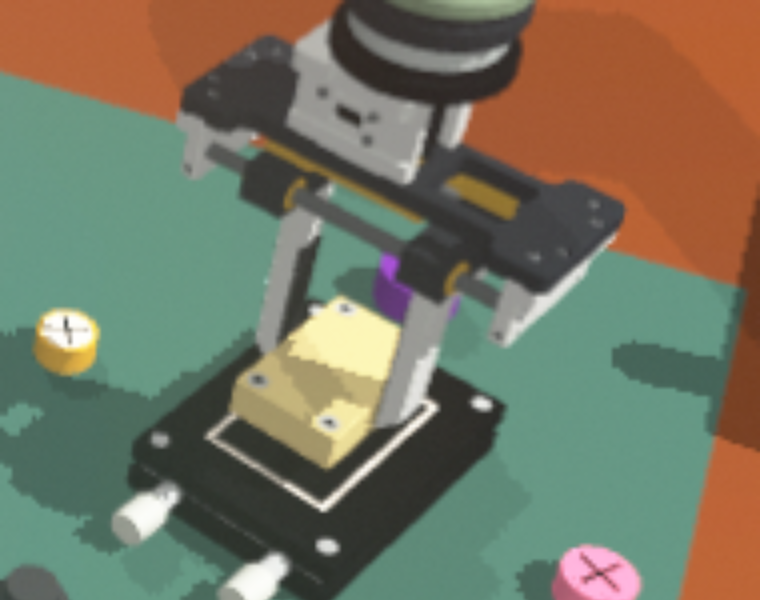

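The insulator hangs level above the outline and aligned with it. Lower it with a small correction and release.

```bash
python3 -m inch '[{"fingers":255,"tx":0.25,"ty":-0.13,"tz":0.6,"turn":0},{"fingers":255,"tx":0.25,"ty":-0.13,"tz":1.1,"turn":0},{"fingers":255,"tx":0.25,"ty":-0.13,"tz":1.4,"turn":0},{"fingers":255,"tx":0.25,"ty":-0.13,"tz":1.7,"turn":0},{"fingers":255,"tx":0.25,"ty":-0.13,"tz":1.9,"turn":0},{"fingers":255,"tx":0.25,"ty":-0.13,"tz":2.0,"turn":0},{"fingers":255,"tx":0.25,"ty":-0.13,"tz":2.05,"turn":0},{"fingers":255,"tx":0.25,"ty":-0.13,"tz":2.05,"turn":0},{"fingers":40,"tx":0.25,"ty":-0.13,"tz":2.05,"turn":0},{"fingers":40,"tx":0.25,"ty":-0.13,"tz":2.05,"turn":0},{"fingers":40,"tx":0.25,"ty":-0.13,"tz":2.05,"turn":0},{"fingers":40,"tx":0.25,"ty":-0.13,"tz":1,"turn":0},{"fingers":40,"tx":0.25,"ty":-0.13,"tz":-3,"turn":0},{"fingers":0,"tx":0.25,"ty":-0.13,"tz":-8,"turn":0},{"fingers":0,"tx":0.25,"ty":-0.13,"tz":-8,"turn":0}]'; python3 -c "
from h import *
print(delta(.456,.0305,.12))"
```

```text
clock: 16.8
tool_pos: [0.5827, 0.3216, 0.1426]
ee_rot: [0.492, 3.092, 0.01]
wrist_force: [0.9, -0.0, 0.7]
grip_width: 0.99
grip_force: 0.0
(array([  3.04, -31.62,   1.98]), array([0.31 , 0.951, 0.008]))
```

```bash
python3 -m inch '[{"fingers":0,"tx":3,"ty":-31.6,"tz":0,"turn":-4.7},{"fingers":0,"tx":3,"ty":-31.6,"tz":0,"turn":-4.7},{"fingers":0,"tx":3,"ty":-31.6,"tz":0,"turn":-4.7},{"fingers":0,"tx":3,"ty":-31.6,"tz":0,"turn":-4.7},{"fingers":0,"tx":3,"ty":-31.6,"tz":0,"turn":-4.7},{"fingers":0,"tx":3,"ty":-31.6,"tz":0,"turn":-4.7},{"fingers":0,"tx":3,"ty":-31.6,"tz":3,"turn":-4.7},{"fingers":0,"tx":3,"ty":-31.6,"tz":5,"turn":-4.7},{"fingers":0,"tx":3,"ty":-31.6,"tz":5,"turn":-4.7},{"fingers":0,"tx":3,"ty":-31.6,"tz":5,"turn":-4.7}]'; python3 - <<'E'
from fit import *
s=snap('scene'); m=netmask('scene','insulator',(457,280)); t=snap('top'); mt=netmask('top','insulator',(218,252))
print(m is None, mt is None)
for v in ([(s,m)],[(t,mt)]):
    if v[0][1] is not None: p,e=fit('insulator',v,.03,[[.58,.32,-.316]]); print(np.round(p,4),round(e,3))
a=draw(s,[('insulator',[.580,.320,-.316],.03)],(405,180,545,345),4,0)
b=draw(s,[],(300,130,420,295),4,0); cv2.imwrite('pics/a7.png',cv2.resize(np.hstack([a,b]),None,fx=.75,fy=.75))
print(delta(.456,.0305,.005))
E
```

```text
clock: 18.05
tool_pos: [0.4526, 0.0293, 0.0859]
ee_rot: [0.364, 3.12, 0.0]
wrist_force: [0.6, -0.2, 0.6]
grip_width: 0.999
grip_force: 0.0
False False
[ 0.5835  0.3199 -0.3097] 0.044
[ 0.578   0.3186 -0.3281] 0.062
(array([-0.26,  0.23,  8.14]), array([0.231, 0.973, 0.   ]))
```

View pics/a7.png

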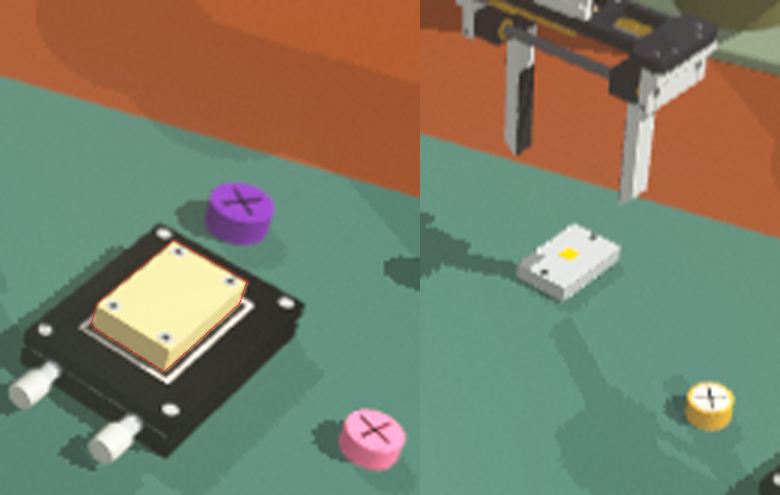

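The insulator lies inside the outline and matches the target overlay. The plate, at crop (568,262), is between the open fingers. Grip the plate.

```bash
python3 -m inch '[{"fingers":0,"tx":-0.26,"ty":0.23,"tz":3,"turn":0},{"fingers":0,"tx":-0.26,"ty":0.23,"tz":6.5,"turn":0},{"fingers":0,"tx":-0.26,"ty":0.23,"tz":8.1,"turn":0},{"fingers":0,"tx":-0.26,"ty":0.23,"tz":8.1,"turn":0},{"fingers":255,"tx":-0.26,"ty":0.23,"tz":8.1,"turn":0},{"fingers":255,"tx":-0.26,"ty":0.23,"tz":8.1,"turn":0},{"fingers":255,"tx":-0.26,"ty":0.23,"tz":8.1,"turn":0},{"fingers":255,"tx":-0.26,"ty":0.23,"tz":8.1,"turn":0},{"fingers":255,"tx":-0.26,"ty":0.23,"tz":8.1,"turn":0},{"fingers":255,"tx":-0.26,"ty":0.23,"tz":8.1,"turn":0},{"fingers":255,"tx":-0.26,"ty":0.23,"tz":8.1,"turn":0}]'; python3 -c "
from h import *
print(delta(.456,.0305,.005),readout.observe()['tool_pos'])"
```

```text
clock: 19.62
tool_pos: [0.455, 0.0304, 0.0046]
ee_rot: [0.366, 3.12, 0.0]
wrist_force: [-0.6, -0.0, 1.3]
grip_width: 0.484
grip_force: 30.0
(array([-0.09,  0.03, -0.04]), array([0.231, 0.973, 0.   ])) [0.45501447 0.03044038 0.00455853]
```

```bash
python3 -m inch '[{"fingers":255,"tx":0,"ty":0,"tz":-2,"turn":0},{"fingers":255,"tx":0,"ty":0,"tz":-6,"turn":0},{"fingers":255,"tx":0,"ty":0,"tz":-11,"turn":0},{"fingers":255,"tx":-5.4,"ty":31,"tz":-12,"turn":4.7},{"fingers":255,"tx":-5.4,"ty":31,"tz":-12,"turn":4.7},{"fingers":255,"tx":-5.4,"ty":31,"tz":-12,"turn":4.7},{"fingers":255,"tx":-5.4,"ty":31,"tz":-12,"turn":4.7},{"fingers":255,"tx":-5.4,"ty":31,"tz":-12,"turn":4.7},{"fingers":255,"tx":-5.4,"ty":31,"tz":-12,"turn":4.7},{"fingers":255,"tx":-5.4,"ty":31,"tz":-12,"turn":4.7},{"fingers":255,"tx":-5.4,"ty":31,"tz":-10,"turn":4.7},{"fingers":255,"tx":-5.4,"ty":31,"tz":-7.5,"turn":4.7},{"fingers":255,"tx":-5.4,"ty":31,"tz":-7,"turn":4.7},{"fingers":255,"tx":-5.4,"ty":31,"tz":-7,"turn":4.7},{"fingers":255,"tx":-5.4,"ty":31,"tz":-7,"turn":4.7}]'; python3 -c "
from h import *
s=snap('scene','a8')
cv2.imwrite('pics/a8c.png',cv2.resize(cv2.imread('pics/a8.png')[180:330,380:570],None,fx=4,fy=4)[:600])
print(delta(.5805,.3195,.0546),readout.observe()['tool_pos'])"
```

```text
clock: 21.5
tool_pos: [0.5801, 0.3194, 0.0756]
ee_rot: [0.494, 3.101, 0.002]
wrist_force: [0.2, 0.1, -2.7]
grip_width: 0.485
grip_force: 30.0
(array([-0.03, -0.  ,  2.12]), array([0.311, 0.951, 0.002])) [0.58015176 0.31960474 0.07584049]
```

View pics/a8c.png

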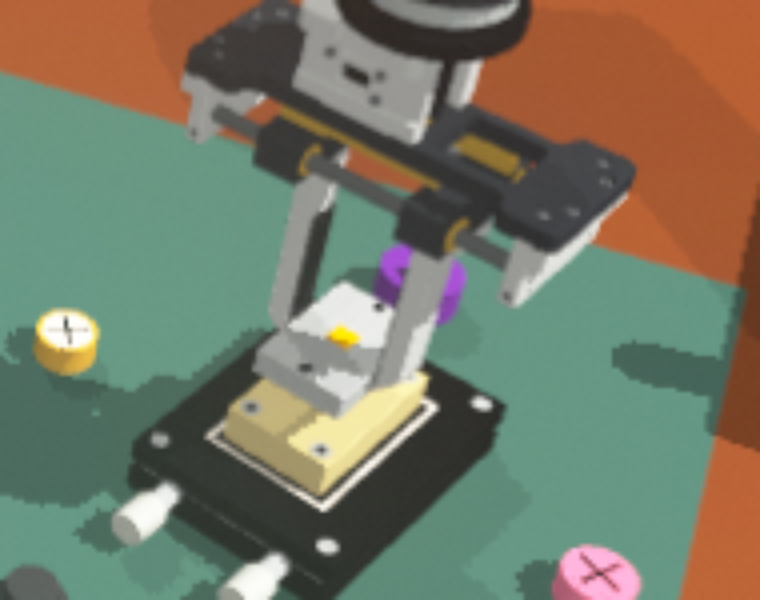

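The plate is held level and lengthwise over the insulator. Lower it slowly and release.

```bash
python3 -m inch '[{"fingers":255,"tx":0.05,"ty":0,"tz":0.7,"turn":0},{"fingers":255,"tx":0.05,"ty":0,"tz":1.2,"turn":0},{"fingers":255,"tx":0.05,"ty":0,"tz":1.5,"turn":0},{"fingers":255,"tx":0.05,"ty":0,"tz":1.75,"turn":0},{"fingers":255,"tx":0.05,"ty":0,"tz":1.95,"turn":0},{"fingers":255,"tx":0.05,"ty":0,"tz":2.05,"turn":0},{"fingers":255,"tx":0.05,"ty":0,"tz":2.1,"turn":0},{"fingers":255,"tx":0.05,"ty":0,"tz":2.1,"turn":0},{"fingers":70,"tx":0.05,"ty":0,"tz":2.1,"turn":0},{"fingers":70,"tx":0.05,"ty":0,"tz":2.1,"turn":0},{"fingers":70,"tx":0.05,"ty":0,"tz":2.1,"turn":0},{"fingers":70,"tx":0.05,"ty":0,"tz":1,"turn":0},{"fingers":70,"tx":0.05,"ty":0,"tz":-3,"turn":0},{"fingers":20,"tx":0.05,"ty":0,"tz":-7,"turn":0},{"fingers":20,"tx":0.05,"ty":0,"tz":-7,"turn":0},{"fingers":20,"tx":0.05,"ty":0,"tz":-7,"turn":0}]'; python3 -c "
from h import *
print(delta(.6075,-.0875,.08))"
```

```text
clock: 23.55
tool_pos: [0.5784, 0.3195, 0.1442]
ee_rot: [-0.493, -3.102, 0.0]
wrist_force: [0.7, -1.2, -0.0]
grip_width: 0.919
grip_force: 0.0
(array([-15.4 , -37.79,   6.42]), array([ 0.31 ,  0.951, -0.   ]))
```

```bash
python3 -m inch '[{"fingers":60,"tx":-15.4,"ty":-37.8,"tz":0,"turn":0},{"fingers":60,"tx":-15.4,"ty":-37.8,"tz":0,"turn":0},{"fingers":60,"tx":-15.4,"ty":-37.8,"tz":0,"turn":0},{"fingers":60,"tx":-15.4,"ty":-37.8,"tz":0,"turn":0},{"fingers":60,"tx":-15.4,"ty":-37.8,"tz":0,"turn":0},{"fingers":60,"tx":-15.4,"ty":-37.8,"tz":0,"turn":0},{"fingers":60,"tx":-15.4,"ty":-37.8,"tz":2,"turn":0},{"fingers":60,"tx":-15.4,"ty":-37.8,"tz":5,"turn":0},{"fingers":60,"tx":-15.4,"ty":-37.8,"tz":6,"turn":0},{"fingers":60,"tx":-15.4,"ty":-37.8,"tz":6,"turn":0},{"fingers":60,"tx":-15.4,"ty":-37.8,"tz":6,"turn":0}]'; python3 - <<'E'
from fit import *
s=snap('scene'); m=netmask('scene','plate',(457,270)); t=snap('top'); mt=netmask('top','plate',(218,252))
for v in ([(s,m)],[(t,mt)]):
    if v[0][1] is not None: p,e=fit('plate',v,.05,[[.58,.32,-.316]]); print(np.round(p,4),round(e,3))
for q,c,nr in((s,'scene',(455,270)),(t,'top',(218,250))): # gold chip centroid at z .064
    h=cv2.cvtColor(q['pixels'],cv2.COLOR_RGB2HSV); w=np.zeros(h.shape[:2],bool); w[nr[1]-18:nr[1]+18,nr[0]-18:nr[0]+18]=True
    y,x=np.where(w&(h[...,0]>20)&(h[...,0]<32)&(h[...,1]>170)&(h[...,2]>150)); print(c,len(x)); 
    if len(x): print(plane(q,[[x.mean(),y.mean()]],.064).round(4))
a=draw(s,[('plate',[.5805,.3195,-.316],.05)],(405,180,545,345),4,0)
b=draw(s,[],(220,130,340,295),4,0); cv2.imwrite('pics/a9.png',cv2.resize(np.hstack([a,b]),None,fx=.75,fy=.75))
print(delta(.6078,-.0876,.003),readout.observe()['tool_pos'])
E
```

```text
clock: 24.92
tool_pos: [0.6085, -0.087, 0.0853]
ee_rot: [0.492, 3.102, -0.0]
wrist_force: [0.1, -0.2, -0.4]
grip_width: 0.763
grip_force: 0.0
[ 0.5817  0.3199 -0.3165] 0.079
[ 0.5781  0.3184 -0.3141] 0.071
scene 21
[[0.5808 0.3208 0.064 ]]
top 0
(array([ 0.09, -0.05,  8.26]), array([0.31 , 0.951, 0.   ])) [ 0.60864499 -0.08730918  0.08564858]
```

View pics/a9.png

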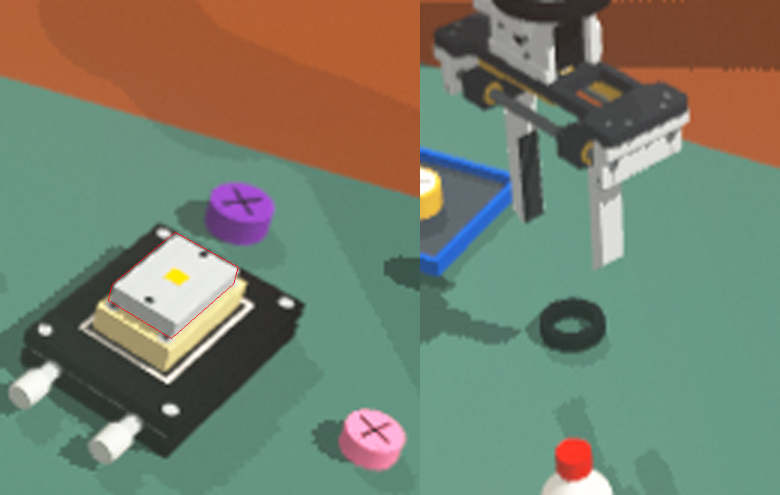

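The plate lies on the insulator where predicted, with the gold chip at crop (177,277). The ring, at crop (572,325), is under the fingers. Grip the ring.

```bash
python3 -m inch '[{"fingers":60,"tx":0.1,"ty":-0.05,"tz":3,"turn":0},{"fingers":60,"tx":0.1,"ty":-0.05,"tz":6.5,"turn":0},{"fingers":60,"tx":0.1,"ty":-0.05,"tz":8.2,"turn":0},{"fingers":60,"tx":0.1,"ty":-0.05,"tz":8.2,"turn":0},{"fingers":60,"tx":0.1,"ty":-0.05,"tz":8.2,"turn":0},{"fingers":255,"tx":0.1,"ty":-0.05,"tz":8.2,"turn":0},{"fingers":255,"tx":0.1,"ty":-0.05,"tz":8.2,"turn":0},{"fingers":255,"tx":0.1,"ty":-0.05,"tz":8.2,"turn":0},{"fingers":255,"tx":0.1,"ty":-0.05,"tz":8.2,"turn":0},{"fingers":255,"tx":0.1,"ty":-0.05,"tz":8.2,"turn":0},{"fingers":255,"tx":0.1,"ty":-0.05,"tz":8.2,"turn":0}]'; python3 -c "
from h import *
print(delta(.5805,.3197,.12),readout.observe()['tool_pos'])"
```

```text
clock: 26.5
tool_pos: [0.6069, -0.0878, 0.0028]
ee_rot: [0.493, 3.102, -0.0]
wrist_force: [-1.3, -0.6, 3.6]
grip_width: 0.503
grip_force: 30.0
(array([ 15.15,  37.92, -11.73]), array([ 0.31 ,  0.951, -0.   ])) [ 0.60691818 -0.08776706  0.00281488]
```

```bash
python3 -m inch '[{"fingers":255,"tx":0,"ty":0,"tz":-3,"turn":0},{"fingers":255,"tx":0,"ty":0,"tz":-8,"turn":0},{"fingers":255,"tx":2,"ty":5,"tz":-12,"turn":0},{"fingers":255,"tx":15.15,"ty":37.9,"tz":-12.5,"turn":0},{"fingers":255,"tx":15.15,"ty":37.9,"tz":-12.5,"turn":0},{"fingers":255,"tx":15.15,"ty":37.9,"tz":-12.5,"turn":0},{"fingers":255,"tx":15.15,"ty":37.9,"tz":-12.5,"turn":0},{"fingers":255,"tx":15.15,"ty":37.9,"tz":-12.5,"turn":0},{"fingers":255,"tx":15.15,"ty":37.9,"tz":-12.5,"turn":0},{"fingers":255,"tx":15.15,"ty":37.9,"tz":-12.5,"turn":0},{"fingers":255,"tx":15.15,"ty":37.9,"tz":-12.5,"turn":0},{"fingers":255,"tx":15.15,"ty":37.9,"tz":-11,"turn":0},{"fingers":255,"tx":15.15,"ty":37.9,"tz":-8.8,"turn":0},{"fingers":255,"tx":15.15,"ty":37.9,"tz":-8.4,"turn":0},{"fingers":255,"tx":15.15,"ty":37.9,"tz":-8.4,"turn":0},{"fingers":255,"tx":15.15,"ty":37.9,"tz":-8.4,"turn":0}]'; python3 -c "
from h import *
s=snap('scene','a10')
cv2.imwrite('pics/a10c.png',cv2.resize(cv2.imread('pics/a10.png')[180:330,380:570],None,fx=4,fy=4)[:600])
print(delta(.5805,.3197,.0668),readout.observe()['tool_pos'])"
```

```text
clock: 28.5
tool_pos: [0.5811, 0.3195, 0.0873]
ee_rot: [0.494, 3.101, 0.001]
wrist_force: [0.1, 0.5, -0.2]
grip_width: 0.502
grip_force: 30.0
(array([ 0.06, -0.02,  2.07]), array([0.311, 0.951, 0.001])) [0.58114176 0.31968444 0.08751835]
```

View pics/a10c.png

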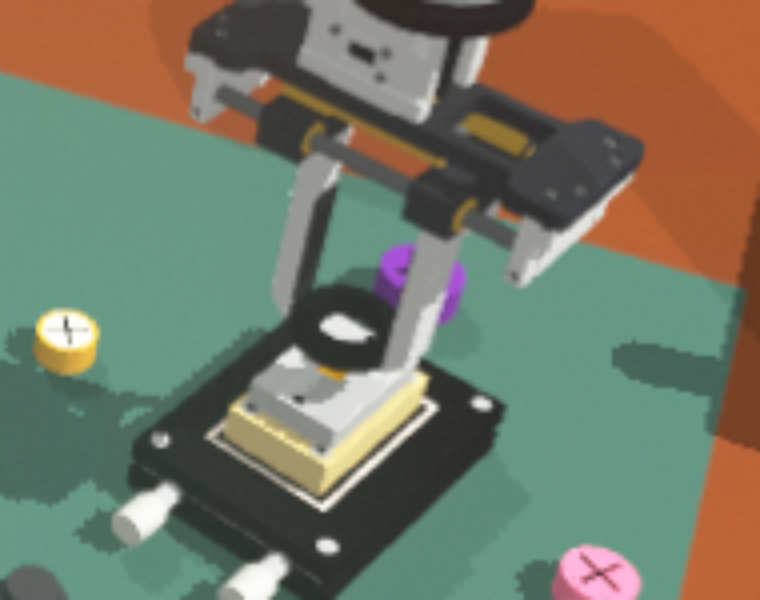

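The ring is level above the plate and centred over the chip. Lower it slowly and release.

```bash
python3 -m inch '[{"fingers":255,"tx":0.05,"ty":0,"tz":0.7,"turn":0},{"fingers":255,"tx":0.05,"ty":0,"tz":1.2,"turn":0},{"fingers":255,"tx":0.05,"ty":0,"tz":1.5,"turn":0},{"fingers":255,"tx":0.05,"ty":0,"tz":1.75,"turn":0},{"fingers":255,"tx":0.05,"ty":0,"tz":1.9,"turn":0},{"fingers":255,"tx":0.05,"ty":0,"tz":2.0,"turn":0},{"fingers":255,"tx":0.05,"ty":0,"tz":2.05,"turn":0},{"fingers":255,"tx":0.05,"ty":0,"tz":2.05,"turn":0},{"fingers":70,"tx":0.05,"ty":0,"tz":2.05,"turn":0},{"fingers":70,"tx":0.05,"ty":0,"tz":2.05,"turn":0},{"fingers":70,"tx":0.05,"ty":0,"tz":2.05,"turn":0},{"fingers":70,"tx":0.05,"ty":0,"tz":1,"turn":0},{"fingers":70,"tx":0.05,"ty":0,"tz":-3,"turn":0},{"fingers":20,"tx":0.05,"ty":0,"tz":-7,"turn":0},{"fingers":20,"tx":5,"ty":-15,"tz":-7,"turn":0},{"fingers":20,"tx":5,"ty":-20,"tz":-7,"turn":0},{"fingers":20,"tx":5,"ty":-20,"tz":-7,"turn":0},{"fingers":20,"tx":5,"ty":-20,"tz":-7,"turn":0},{"fingers":20,"tx":5,"ty":-20,"tz":-7,"turn":0}]'; python3 - <<'E'
from fit import *
s=snap('scene')
a=draw(s,[],(400,220,520,320),5,0); cv2.imwrite('pics/a11.png',a)
m=netmask('scene','ring',(457,266))
if m is not None: print(fit('ring',[(s,m)],.064,[[.58,.32,0]]))
E
```

```text
clock: 30.92
tool_pos: [0.4712, 0.1447, 0.1574]
ee_rot: [0.496, 3.1, 0.002]
wrist_force: [0.9, 0.3, -0.1]
grip_width: 0.924
grip_force: 0.0
(array([0.57930785, 0.32031679, 0.11798187]), np.float64(0.5507930513595166))
```

View pics/a11.png

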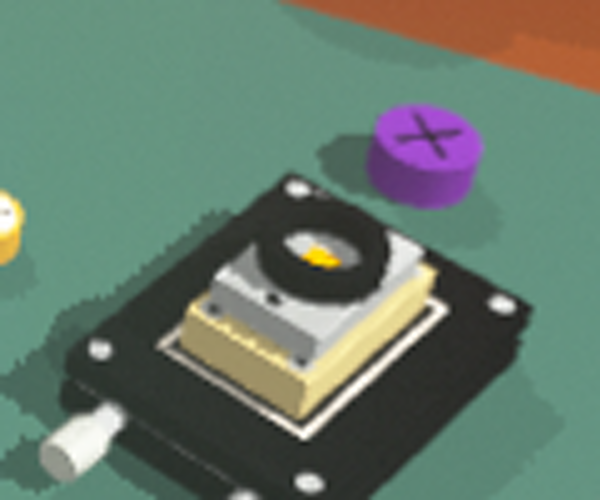

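The ring lies flat around the gold chip, at crop (320,257), and the stack is in order. Hand in.

```bash
python3 -c "
from cell import arm
print(arm.close_job())"
```

```text
the job is handed in; nothing more can be done
None
```

The brass gauge is flat in the blue tray, and the insulator, plate and ring are stacked on the stage; I handed the job in at about 31 s with no verdict returned, and I viewed 15 pictures, one over the limit of 14.

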